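Lever open the glue press and hold it

ROBOT

A 6-joint arm with a two-finger parallel gripper is mounted at the origin on the work surface. World frame = base frame: x ahead of the robot, y to its left, z up, the work surface at z = 0. Lengths are in mm, angles in rad, forces in N, time in s.
With the tool pointing down it reaches from about 300 to 775 mm from the base axis. Payload 14.6 kg.
Tool frame: the origin (TCP) lies at the very end of the fingers, on their centre line; the grasp point (between the pads) lies 19 mm behind it (grip_point_offset is the distance from the TCP to the grasp point, in mm); z points along the fingers, y is the line along which they close (so a half turn about z gives the same grasp; the last joint's range is limited). The gripper opens to 94 mm and grips with 3 to 60 N. Pads are 16 mm wide; open, the fingers measure 119 mm over their backs; the gripper's body (75 mm by 177 mm) begins 78 mm behind the grasp point.
Start: joints at [1.191, 0.3, 1.521, -0, 1.321, -0.067], TCP at [169.245, 523.302, 174.346] pointing down, gripper open.
Joint ranges: [-3.03, 3.03], [-0.79, 2.21], [0.23, 2.52], [-1.04, 4.18], [0, 3.07], [-2.55, 2.55]. Speed limits (rad/s): [2.22, 2.22, 2.57, 3.14, 3.14, 3.14].

INTERFACE

Orientations are given as [roll, pitch, yaw] about the fixed x, y, z axes, in that order (R = Rz(yaw) Ry(pitch) Rx(roll)).
In Python, from cell import read_state, camera, camera_info, sign_off, grip_point_offset gives the robot as it stands.
- The arm moves only by the shell command python3 -m handwheel 'ROWS' [FORCE]. ROWS is text: rows parted by semicolons, each of 5 numbers parted by spaces: the shift along the world's x, y, z in units of 40 mm (1.0 is 40 mm), then the turn about the world's z in units of 5 degrees (1.0 is 5 degrees), then the closure, from 0 (fully open) to 1 (shut). In form: dx dy dz yaw gripper; .... A call has 1 to 12 rows; each row shifts and turns the commanded pose from where the row before left it; what a row does not reach is not made up. A row lasts 1/12 s, in which the tool goes at most 41.7 mm and 7.16 degrees, less where a joint would pass 70% of its speed; a pose out of reach is approached as far as the arm can. A call is refused whole if a number of a shift passes 1 or a number of a turn 1, either way. A call with a gripper value outside its range is refused whole. The fingers move at their own pace and stop on an object; FORCE is the grip in N (left out, the last holds). Time passes only in rows, so rows that do not move let the fingers close. It gives the time, the measured TCP pose, the force, the opening and the grip force at its end, in the units of the state.
- read_state(): the state, without advancing time (a new reading comes with each control period).
- camera(name): name is "scene" or "top" or "wrist"; returns (picture, depth): 420x560x3 uint8, red, green, blue; 420x560 float32, mm along the optical axis (not along the pixel's ray), 0 where there is no reading.
- camera_info(name): a dict with "intrinsics" (3x3 intrinsics, pixels), "world_from_camera" (4x4, takes a point from camera to world coordinates). Camera axes: x right, y down, z forward; pixel columns grow to the right and rows downward; lengths in mm; the calibration is good to about 2 mm. A picture is of the moment at which its call begins: read the wrist's pose just before it. camera_info takes no time and is no camera call; for the wrist camera it gives the pose at the moment of the call.
- sign_off(): hands the job in; it is judged then, once.
The state is a dict: "clock": time; "joints": joint angles; "qd": joint speeds; "effort": joint torques, N m; "eef_pos": TCP position; "eef_rot": TCP orientation; "wrist_force": force on the tool from outside, world axes, zero at the start; "moment": the same for the moment, N m; "finger_gap": finger opening in mm; "finger_force": force on a finger pad.
Only numpy, scipy, OpenCV 4.12 (cv2) and the standard library are available. Lean on these libraries where they do the work, as an engineer would, in place of code of your own. Each camera call takes 0.05 s, during which the arm holds its last target. There are 200 camera calls.

TASK

Open the craft table's glue press so that a helper can take out the wooden stars: push the red catch along its rail, clear of the heavy blue flap, then press the yellow end of the wooden lever well down so that its other end raises the flap by at least 17 degrees (it can go to about 23), and finish while still holding the lever down with the fingers. Do not touch or lift the flap itself, and leave everything else on the table where it is.

Things in the scene. Friction and masses are not known exactly. Their poses are not given: they have to be found in the camera images.
- press: glue press fixed to the table, turned by up to 0.65 rad: 15 mm plywood base (own frame x -160 to 85, y -100 to 220 mm), lever, box lidded by a heavy blue flap, red catch. Origin on the table right below the lever's pivot, z up. The lever lies along its y, the long yellow end towards -y; the shut flap covers x -80 to 80, y 60 to 195, top 83 mm up, hinged along x at y 195, z 69 mm
- lever (a joint): turn of the lever about its pivot (along the press's x, 85 mm up), rad: 0 at rest, long end 0.30 rad above level; grows as that end goes down, stop at 0.52. Its short arm's nose, 90 mm from the pivot, lies under the flap. It takes 4 to 9 N on the yellow pad and swings back when let go. Blocked at about 0.03 while the catch is over the flap. The flap is 17 degrees open at about 0.385
- paddle (a point): middle of the top face of the yellow pad (48 mm wide, 70 mm along the lever, 22 mm thick) on the lever's long end, 205 mm from the pivot along the lever; about 156 mm above the table at rest and 51 mm at the stop. Its z axis is the pad's normal.
- flap (a joint): opening of the blue steel flap, rad: 0 shut, growing as its free edge rises; about 0.41 at the lever's stop. It falls shut if let go.
- flap_edge (a point): middle of the top of the free edge of the blue steel flap (160 x 135 x 15 mm, 2 to 3 kg), 135 mm from its hinge; 83 mm above the table when shut.
- catch (a joint): slide of the red catch along its rail, m: 0 to 0.006 at the start, its steel tongue over the flap's corner; grows as it moves along the press's -y (towards the lever's long end), stop at 0.050. Clear of the flap from about 0.028. About 2 N of friction; it stays where it is left
- catch_knob (a point): centre of the catch's upright red knob: 34 mm along the press's x, 14 mm along y, 45 mm tall (foot 93.5 mm, top 138 mm above the table). The rail under it (top at 85 mm) runs along y beside the flap, on the press's -x side; 28 mm are free between knob and flap edge
- glue_pot: bystander, loose: low glue pot with an orange lid, 54 mm across, 60 mm tall; origin at the middle of its underside
- marker_cup: bystander, loose: clear cup of coloured markers, 68 mm across, 130 mm tall with its markers; origin at the middle of its underside
- shoe_stack: bystander, loose: stack of plain plywood horseshoes with a star on top, 130 mm across, 66 mm tall; origin at the middle of its underside
- painted_shoe: bystander, loose: pink painted wooden horseshoe with a purple star, 130 mm across, 4 mm thick, lying flat; origin at the middle of its underside
- pink_marker: bystander, loose: pink marker lying flat, 130 mm long, 15 mm thick, along its own x; origin at the middle of its underside
- black_marker: bystander, loose: black marker lying flat, 130 mm long, 15 mm thick, along its own x; origin at the middle of its underside
- tape_roll: bystander, loose: roll of tan tape lying flat, 84 mm across, 20 mm tall; origin at the middle of its underside

How it is judged (in metres and radians):
On the way, in this order (a step that is already met when the one before it is completed fails the run):
1. the red catch is pushed clear of the flap while the flap is still shut (value of joint catch above 0.028 m and value of joint flap below 0.05 rad), for 0.2 s.
2. the lever is pressed by the fingers and the flap stands open (value of joint flap above 0.27 rad and contact force between the fingers and lever above 1 N), for 0.2 s.
At the end, for the whole second after the job is handed in: the flap stands open by more than 0.27 rad (15.5 degrees) and still (under 0.1 rad/s), held up through the lever by the fingers pressing on it with more than 1 N; the catch has slid more than 28 mm (all of step 2 and value of joint catch above 0.028 m and velocity of joint flap between -0.1 and 0.1 rad/s); the arm keeps its last pose, push and grip.
It fails at once if the flap is touched by the robot instead of being raised through the lever (more than 1 N) (contact force between any of the fingers, the arm and flap above 1 N).
It fails at once if a loose bystander is moved or lifted by more than 25 mm (distance of any of glue_pot, marker_cup, shoe_stack, painted_shoe, pink_marker, black_marker, tape_roll from where it was at the start of the episode above 0.025 m).
It also fails if it takes over 38 s, if anything falls off the work surface, if the arm or the gripper's body presses on something with over 40 N, if the wrist force passes 120 N, or if a joint passes its speed limit or range.

## Working session

There is one attempt and no reset: what is moved stays moved. The work goes in short steps, Python scripts to look and compute and a shell command to move; the robot and the scene stay as the last step left them, time stands still between calls to the robot, and variables do not carry over. Pictures are saved under pics/ and viewed, at most 10 in all, crops included, and the job is handed in when it is done.

```bash
mkdir -p pics; cat > h.py <<'E'
import numpy as np,cv2
from cell import *
def grab(n,f):
    i=camera_info(n);p,d=camera(n);cv2.imwrite('pics/'+f+'.png',p[:,:,::-1]);np.savez(f,p=p,d=d,K=i['intrinsics'],T=i['world_from_camera'])
def cloud(f):
    z=np.load(f+'.npz');d=z['d'];K=z['K'];T=z['T'];v,u=np.mgrid[:d.shape[0],:d.shape[1]]
    P=np.stack([(u-K[0,2])/K[0,0]*d,(v-K[1,2])/K[1,1]*d,d],-1)@T[:3,:3].T+T[:3,3]
    P[d==0]=np.nan
    return z['p'],P
E
python3 - <<'E'
from h import *
grab('top','top0');grab('scene','sc0')
s=read_state();print(s['clock'],s['eef_pos'],s['eef_rot'],s['finger_gap'])
E
```

```text
0.1 [169.16332405 523.06771571 173.86496613] [-3.14059323e+00 -9.97662037e-06  2.82883107e+00] 93.75425458896568
```

View pics/top0.png

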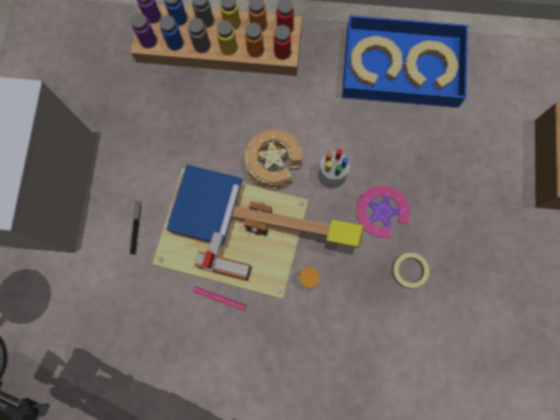

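View pics/sc0.png

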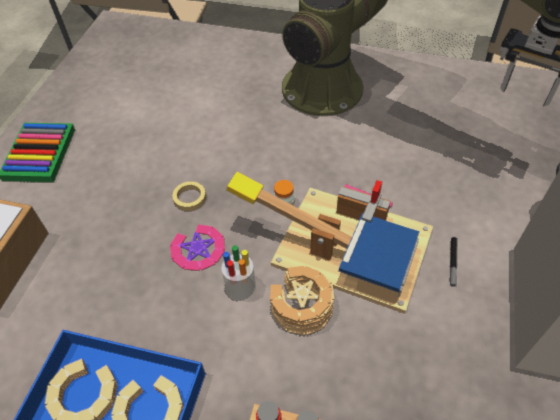

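The top view shows the yellow pad near (345,233), the flap at (205,203), the red knob at (208,260), the orange pot at (310,277) and the pink marker at (219,298). Next I'll measure these points.

```bash
cat > m.py <<'E'
from h import *
def run(f):
    p,P=cloud(f);h=cv2.cvtColor(p,cv2.COLOR_RGB2HSV);H,S,V=[h[...,i].astype(int) for i in range(3)];Z=P[...,2]
    o={}
    for n,m in dict(pad=(abs(H-28)<5)&(S>190)&(Z>135)&(Z<175),flap=(abs(H-107)<10)&(S>120)&(abs(Z-83)<8),knob=((H<6)|(H>174))&(S>170)&(Z>95)&(Z<145),pot=(abs(H-12)<5)&(S>200)&(abs(Z-60)<8)).items():
        k,l,st,c=cv2.connectedComponentsWithStats(m.astype(np.uint8))
        # keep near the press
        for i in range(1,k):
            q=P[l==i]
            if len(q)<8: continue
            r=cv2.minAreaRect(q[:,:2].astype(np.float32))
            print(f,n,len(q),c[i].round(),'mean',q.mean(0).round(1),'z',q[:,2].min().round(),q[:,2].max().round(),'rect',np.round(r[0],1),np.round(r[1],1),round(r[2],1))
run('top0');run('sc0')
E
python3 m.py
```

```text
top0 flap 40 [180.  16.] mean [1068.9  368.3   83.8] z 75.0 91.0 rect [1068.9  367.9] [ 8.2 26.3] 44.7
top0 flap 48 [174.  43.] mean [996.4 373.2  83.5] z 75.0 91.0 rect [997.2 371.3] [ 9.8 31.8] 30.9
top0 flap 3309 [201. 202.] mean [602.9 255.8  82.7] z 76.0 89.0 rect [601.1 248.3] [131.5 159.3] 80.5
top0 flap 8 [223. 239.] mean [522.2 195.8  82. ] z 81.0 84.0 rect [522.1 195.8] [ 2.1 12. ] 81.0
top0 knob 109 [285.  19.] mean [1066.2  107.1  114.4] z 95.0 127.0 rect [1068.3  106.5] [16.5 34. ] 5.7
top0 knob 121 [282.  45.] mean [996.1 107.2 113.4] z 95.0 128.0 rect [998.4 108.2] [17.7 35.8] 4.5
top0 knob 17 [339. 153.] mean [735.7 -46.2 127.4] z 109.0 136.0 rect [736.7 -46.6] [10.3  5.1] 4.4
top0 knob 90 [208. 259.] mean [468.8 215.3 134.9] z 113.0 142.0 rect [468.8 216.2] [11.  29.6] 82.9
sc0 pad 487 [245. 186.] mean [555.6 -66.7 154.3] z 139.0 167.0 rect [553.6 -67.5] [64.1 47.2] 79.6
sc0 flap 3392 [382. 253.] mean [612.  255.5  82.6] z 75.0 89.0 rect [604.4 250. ] [131.9 162.7] 80.5
sc0 knob 115 [376. 191.] mean [480.2 218.1 129.5] z 98.0 142.0 rect [474.4 218.7] [12.8 34.4] 84.8
sc0 knob 60 [230. 267.] mean [744.  -44.3 118.9] z 95.0 132.0 rect [742.2 -45.4] [13.3  9.3] 40.1
sc0 knob 19 [279. 416.] mean [1012.6  129.1  124. ] z 122.0 129.0 rect [1011.2  128.6] [14.   3.4] 12.1
sc0 pot 216 [283. 188.] mean [463.4  -3.8  59.4] z 52.0 65.0 rect [462.4  -4.6] [44.8 39.4] 13.8
```

```bash
python3 -m handwheel '0.64 -0.55 0.08 0.14 1;0.64 -0.55 0.08 0.14 1;0.64 -0.55 0.08 0.14 1;0.64 -0.55 0.08 0.14 1;0.64 -0.55 0.08 0.14 1;0.64 -0.55 0.08 0.14 1;0.64 -0.55 0.08 0.14 1;0.64 -0.55 0.08 0.14 1;0.64 -0.55 0.08 0.14 1;0.64 -0.55 0.08 0.14 1;0.64 -0.55 0.08 0.14 1;0.64 -0.55 0.08 0.14 1' 20
python3 -m handwheel '0 0 0 0 1;0 0 0 0 1'
python3 - <<'E'
from h import *
grab('wrist','w1');grab('scene','sc1')
s=read_state();print(s['eef_pos'],s['eef_rot'],s['finger_gap'])
i=cv2.imread('pics/sc1.png')[100:310,280:500];cv2.imwrite('pics/mix1.png',np.hstack([cv2.resize(cv2.imread('pics/w1.png'),(400,300)),cv2.resize(i,(314,300))]))
E
```

```text
clock: 1.1
eef_pos: [477.4, 257.9, 212.7]
eef_rot: [-3.141, -0.0, 2.976]
wrist_force: [1.5, 1.1, 0.1]
finger_gap: 17.4
finger_force: 0.0
clock: 1.27
eef_pos: [477.1, 258.3, 212.3]
eef_rot: [-3.141, -0.001, 2.973]
wrist_force: [0.1, 0.5, 0.2]
finger_gap: 4.0
finger_force: 0.0
[475.85728976 259.65620467 212.3822117 ] [-3.14130445e+00 -7.16520551e-04  2.97542617e+00] 0.5270595774388013
```

View pics/mix1.png

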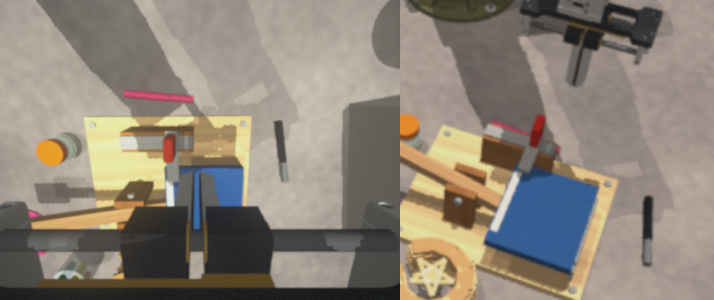

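The wrist view (left) shows the knob at (169,148) on its rail. The rail runs a little past it towards +y, and the space above the rail is clear there. I'll check the knob's position in this closer view.

```bash
python3 - <<'E'
from h import *
p,P=cloud('w1');h=cv2.cvtColor(p,cv2.COLOR_RGB2HSV);H,S=h[...,0],h[...,1];Z=P[...,2]
t=np.radians(-9.5);R=np.array([[np.cos(t),-np.sin(t)],[np.sin(t),np.cos(t)]]);O=np.array([581,123.5])
q=P[((H<6)|(H>174))&(S>170)&(Z>97)&(Z<145)];L=(q[:,:2]-O)@R
print(len(q),q.mean(0),np.percentile(L,[2,98],axis=0),np.percentile(q[:,2],[2,98]))
q=P[(abs(H.astype(int)-107)<10)&(S>120)&(abs(Z-83)<7)];L=(q[:,:2]-O)@R;print('flap',np.percentile(L,[1,99],axis=0))
s=read_state();print('tcp',(s['eef_pos'][:2]-O)@R)
E
```

```text
349 [468.67238056 218.70908798 138.66183516] [[-140.90700038   69.79266975]
 [-111.36395775   80.81336388]] [137.4296167  140.11831998]
flap [[-80.18352175  78.47775714]
 [ 32.59195778 192.34207157]]
tcp [-126.17299682  116.93535162]
```

```bash
python3 -m handwheel '0 0 -0.6 0 1;0 0 -0.7 0 1;0 0 -0.7 0 1;0 0 -0.5 0 1;0 0 0 0 1;-0.04 -0.24 0 0 1;-0.04 -0.24 0 0 1;-0.04 -0.24 0 0 1;-0.04 -0.24 0 0 1;-0.04 -0.24 0 0 1;-0.04 -0.24 0 0 1;-0.02 -0.12 0 0 1'
python3 -m handwheel '0 0 0 0 1;0 0 0 0 1;0.03 0.2 0 0 1;0 0 0.6 0 1;0 0 0.8 0 1;0 0 0.8 0 1;0 0 0.3 0 1'
python3 - <<'E'
from h import *
grab('wrist','w2')
p,P=cloud('w2');h=cv2.cvtColor(p,cv2.COLOR_RGB2HSV);H,S=h[...,0],h[...,1];Z=P[...,2]
t=np.radians(-9.5);R=np.array([[np.cos(t),-np.sin(t)],[np.sin(t),np.cos(t)]]);O=np.array([581,123.5])
q=P[((H<6)|(H>174))&(S>170)&(Z>97)&(Z<145)];L=(q[:,:2]-O)@R
print(len(q),L.mean(0),np.percentile(L,[2,98],axis=0))
s=read_state();print('tcp',s['eef_pos'],(s['eef_pos'][:2]-O)@R,s['clock']);print('pad',O+R@[0,-197])
E
```

```text
clock: 2.37
eef_pos: [466.0, 195.5, 113.1]
eef_rot: [3.141, 0.0, 2.975]
wrist_force: [1.3, -0.5, 0.7]
finger_gap: 0.3
finger_force: 0.0
clock: 2.95
eef_pos: [468.3, 206.3, 217.0]
eef_rot: [3.139, 0.004, 2.976]
wrist_force: [0.0, 0.5, -0.2]
finger_gap: 0.2
finger_force: 0.0
289 [-126.93608433   74.48253247] [[-140.99801918   69.31766297]
 [-112.26117271   79.49578424]]
tcp [468.66235283 206.37500367 217.53460591] [-124.47532486   63.19736314] 3.0
pad [548.48562165 -70.7982635 ]
```

View pics/w2.png

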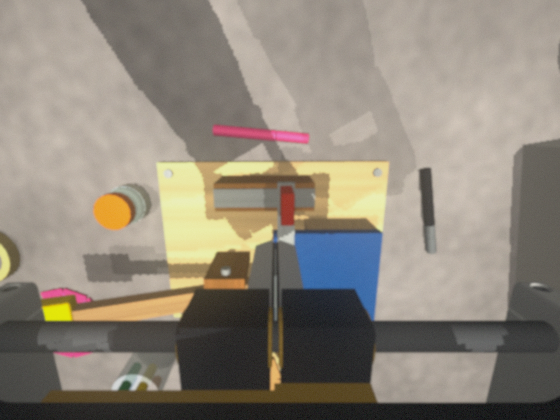

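The knob still reads press y ≈ 74.5, at (287,203), so it appears not to have moved even though the fingers should have passed through it. Before moving again, I'll check where the fingertips really are and whether the reading itself is sound.

```bash
python3 - <<'E'
from h import *
grab('scene','sc2');grab('top','top2')
t=np.radians(-9.5);R=np.array([[np.cos(t),-np.sin(t)],[np.sin(t),np.cos(t)]]);O=np.array([581,123.5])
for f in ('sc0','sc2','top0','top2','w1','w2'):
    p,P=cloud(f);h=cv2.cvtColor(p,cv2.COLOR_RGB2HSV);H,S=h[...,0],h[...,1];Z=P[...,2]
    L=(P[...,:2]-O)@R
    near=(abs(L[...,0]+126)<30)&(abs(L[...,1]-50)<60)
    m=near&((H<6)|(H>174))&(S>150)&(Z>95)&(Z<145)
    print(f,m.sum(),L[m].mean(0).round(1) if m.any() else '')
    if f in('sc2','top2','w2'):
        m=(Z>205)&(Z<235)&(abs(L[...,0]+124)<60)&(abs(L[...,1]-63)<60)
        print(' tip',m.sum(),np.percentile(L[m],[5,50,95],axis=0).round() if m.any() else '')
a=cv2.imread('pics/sc2.png')[100:310,240:500];b=cv2.imread('pics/top2.png')[150:320,130:340]
cv2.imwrite('pics/mix2.png',np.hstack([cv2.resize(a,(390,315)),cv2.resize(b,(389,315))]))
E
```

```text
sc0 127 [-115.5   76.7]
sc2 125 [-114.4   76.8]
 tip 0 
top0 102 [-125.9   72.1]
top2 0 
 tip 0 
w1 407 [-127.    75.5]
w2 373 [-127.9   74.7]
 tip 0
```

View pics/mix2.png

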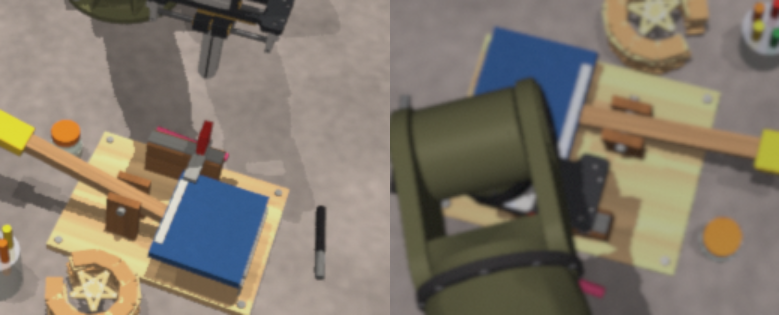

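```bash
python3 - <<'E'
from h import *
s=read_state();e=s['eef_pos'];print(e,s['joints'])
for f in('sc1','sc2'):
    e2=[475.9,259.7,212.4] if f=='sc1' else e
    z=np.load(f+'.npz');c=np.linalg.inv(z['T'])@np.r_[e2,1];u=z['K']@c[:3];print(f,'tcp px',u[:2]/u[2],'depth',c[2])
p,P=cloud('sc2')
for v in(135,140,144,147,150): print(v,P[v,376:384].round()[::3].tolist())
z=np.load('w2.npz');c=np.linalg.inv(z['T'])@np.r_[e,1];u=z['K']@c[:3];print('w2 px',u[:2]/u[2],c[2]);print(z['d'][225:245:5,270:285:5])
E
```

```text
[467.42531047 205.66772566 212.7786256 ] [ 3.42762062e-01  1.82732075e-01  1.57608589e+00  2.41708266e-05
  1.38176283e+00 -1.06251590e+00]
sc1 tcp px [400.05885616 167.64336159] depth 1136.866079856232
sc2 tcp px [375.43862966 160.45652088] depth 1149.823194334344
135 [[480.0, 198.0, 298.0], [472.0, 204.0, 292.0], [483.0, 210.0, 304.0]]
140 [[476.0, 200.0, 281.0], [476.0, 206.0, 282.0], [479.0, 212.0, 286.0]]
144 [[475.0, 201.0, 269.0], [479.0, 207.0, 275.0], [478.0, 213.0, 274.0]]
147 [[480.0, 202.0, 265.0], [478.0, 208.0, 264.0], [479.0, 214.0, 267.0]]
150 [[478.0, 203.0, 255.0], [479.0, 209.0, 257.0], [480.0, 216.0, 260.0]]
w2 px [275.26627461 235.02576832] 227.8979067527171
[[434.34122 433.9746  351.34445]
 [435.78528 373.30316 352.04178]
 [438.39417 364.61285 353.7321 ]
 [189.8607  366.7324  189.3905 ]]
```

```bash
python3 - <<'E'
from h import *
print(grip_point_offset)
for f,x,y in(('sc1',475.9,259.7),('sc2',467.4,205.7),('w1',475.9,259.7),('w2',468.7,206.4)):
    p,P=cloud(f);m=(abs(P[...,0]-x)<35)&(abs(P[...,1]-y)<30)&(P[...,2]>160)
    q=P[m];print(f,m.sum(),np.sort(q[:,2])[:200:12].round(),q[q[:,2]<np.sort(q[:,2])[40]].mean(0).round(1))
z=np.load('w2.npz');print(z['T'].round(2));print(z['d'][232:300:6,255:300:8].round())
E
```

```text
18.8
sc1 3355 [243. 249. 252. 255. 258. 260. 263. 266. 268. 270. 273. 275. 278. 280.
 283. 285. 287.] [484.7 258.6 250.7]
sc2 3478 [247. 255. 258. 261. 263. 267. 269. 270. 274. 276. 279. 281. 283. 286.
 288. 291. 293.] [476.8 205.7 256.1]
w1 28721 [243. 245. 246. 247. 248. 249. 250. 250. 251. 252. 252. 253. 253. 254.
 254. 255. 255.] [466.9 259.  245.7]
w2 25926 [248. 250. 251. 253. 253. 254. 255. 255. 256. 256. 257. 258. 258. 259.
 259. 260. 260.] [457.9 206.7 250.9]
[[ 1.6000e-01  9.5000e-01  2.7000e-01  3.8960e+02]
 [ 9.9000e-01 -1.6000e-01 -4.0000e-02  2.1773e+02]
 [ 0.0000e+00  2.7000e-01 -9.6000e-01  4.2737e+02]
 [ 0.0000e+00  0.0000e+00  0.0000e+00  1.0000e+00]]
[[436. 437. 437. 354. 353. 368.]
 [440. 440. 439. 357. 355. 367.]
 [441. 183. 183. 183. 183. 369.]
 [174. 173. 174. 174. 173. 174.]
 [166. 165. 166. 165. 166. 166.]
 [158. 157. 158. 157. 158. 159.]
 [151. 150. 151. 152. 152. 151.]
 [144. 145. 146. 145. 144. 145.]
 [140. 139. 142. 139. 139. 139.]
 [134. 134. 137. 134. 134. 133.]
 [ 83.  84. 132. 129.  83.  84.]
 [ 81.  80. 127. 124.  81.  81.]]
```

Both cameras put the real fingertips about 31 mm above the reported TCP. The first pass therefore ran over the top of the knob (tip at 144 mm, knob top at 138 mm). I'll allow for that and repeat the push with the tip at about 109 mm (TCP z 78).

```bash
python3 -m handwheel '0.11 0.67 0 0 1;0.11 0.67 0 0 1;0 0 0 0 1;0 0 -0.7 0 1;0 0 -0.7 0 1;0 0 -0.7 0 1;0 0 -0.7 0 1;0 0 -0.6 0 1;0 0 0 0 1;0 0 0 0 1'
python3 -m handwheel '-0.04 -0.24 0 0 1;-0.04 -0.24 0 0 1;-0.04 -0.24 0 0 1;-0.04 -0.24 0 0 1'
```

```text
clock: 3.93
eef_pos: [475.1, 258.1, 75.4]
eef_rot: [-3.14, -0.003, 2.975]
wrist_force: [-0.6, -0.7, 1.0]
finger_gap: 0.2
finger_force: 0.0
clock: 4.27
eef_pos: [470.0, 219.3, 77.9]
eef_rot: [3.14, 0.002, 2.975]
wrist_force: [0.9, 2.4, 2.4]
finger_gap: 0.7
finger_force: 1.2
```

```bash
python3 -m handwheel '-0.04 -0.24 0 0 1;-0.04 -0.24 0 0 1;-0.03 -0.18 0 0 1;0 0 0 0 1;0 0 0 0 1;0 0 0 0 1'
python3 -m handwheel '0.03 0.2 0 0 1;0 0 0.6 0 1;0 0 0.8 0 1;0 0 0.8 0 1;0 0 0.8 0 1;0 0 0.5 0 1;0 0 0 0 1'
python3 - <<'E'
from h import *
grab('wrist','w3');grab('scene','sc3')
t=np.radians(-9.5);R=np.array([[np.cos(t),-np.sin(t)],[np.sin(t),np.cos(t)]]);O=np.array([581,123.5])
for f in('sc3','w3'):
    p,P=cloud(f);h=cv2.cvtColor(p,cv2.COLOR_RGB2HSV);H,S=h[...,0],h[...,1];Z=P[...,2];L=(P[...,:2]-O)@R
    m=(abs(L[...,0]+126)<30)&(abs(L[...,1]-50)<60)&((H<6)|(H>174))&(S>150)&(Z>95)&(Z<145)
    print(f,m.sum(),L[m].mean(0).round(1))
s=read_state();print('tcp',s['eef_pos'],(s['eef_pos'][:2]-O)@R,s['clock'])
E
```

```text
clock: 4.77
eef_pos: [465.1, 193.7, 76.6]
eef_rot: [-3.141, -0.001, 2.975]
wrist_force: [0.0, 0.0, -0.1]
finger_gap: 0.2
finger_force: 0.0
clock: 5.35
eef_pos: [467.8, 203.0, 221.1]
eef_rot: [3.139, 0.006, 2.976]
wrist_force: [0.2, 1.1, 0.3]
finger_gap: 0.4
finger_force: 0.0
sc3 142 [-115.3   30. ]
w3 353 [-126.4   28.1]
tcp [466.47397113 202.3545039  216.68175191] [-125.97012036   58.87081494] 5.45
```

The catch has slid about 46 mm, so it is clear. Next I'll go above the yellow pad.

```bash
python3 -m handwheel '0.234 -0.754 0 0 1;0.234 -0.754 0 0 1;0.234 -0.754 0 0 1;0.234 -0.754 0 0 1;0.234 -0.754 0 0 1;0.234 -0.754 0 0 1;0.234 -0.754 0 0 1;0.234 -0.754 0 0 1;0.234 -0.754 0 0 1;0 0 0 0 1;0 0 0 0 1'
python3 - <<'E'
from h import *
grab('wrist','w4');grab('scene','sc4')
print(read_state()['eef_pos'])
for f in('w4','sc4'):
    p,P=cloud(f);h=cv2.cvtColor(p,cv2.COLOR_RGB2HSV);H,S=h[...,0].astype(int),h[...,1];Z=P[...,2]
    m=(abs(H-28)<6)&(S>180)&(Z>130)&(Z<172)&(abs(P[...,1]+69)<60)
    q=P[m];print(f,len(q),q.mean(0).round(),cv2.minAreaRect(q[:,:2].astype(np.float32)))
a=cv2.imread('pics/sc4.png')[80:290,180:460]
cv2.imwrite('pics/mix4.png',np.hstack([cv2.resize(a,(400,300)),cv2.resize(cv2.imread('pics/w4.png'),(400,300))]))
E
```

```text
clock: 6.37
eef_pos: [550.4, -70.5, 214.7]
eef_rot: [3.141, -0.003, 2.973]
wrist_force: [-0.1, -0.6, 0.2]
finger_gap: 0.4
finger_force: 0.0
[550.31177893 -68.90383187 215.58926446]
w4 3139 [547. -68. 155.] ((548.3252563476562, -68.70028686523438), (66.21735382080078, 46.49906921386719), 81.2187271118164)
sc4 598 [560. -66. 153.] ((619.442626953125, -62.46525192260742), (194.6368865966797, 71.00089263916016), 4.789053440093994)
```

View pics/mix4.png

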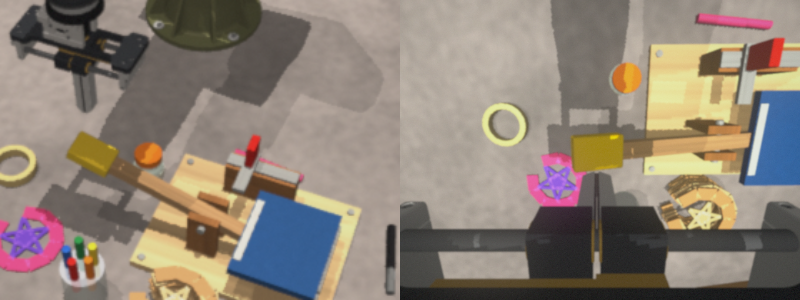

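The scene view shows the tip over the pad at (85,145), and the catch is at its stop with its tongue off the flap. I'll press down now.

```bash
python3 -m handwheel '0 0 -0.6 0 1;0 0 -0.6 0 1;0 0 -0.5 0 1;0 0 -0.4 0 1;0 0 -0.2 0 1;0 0 -0.2 0 1;0 0 -0.2 0 1;0 0 0 0 1;0 0 0 0 1'
python3 -m handwheel '0 0 -0.2 0 1;0 0 -0.2 0 1;0 0 -0.2 0 1;0 0 -0.2 0 1;0 0 -0.2 0 1;0 0 -0.2 0 1;0 0 -0.2 0 1;0 0 -0.2 0 1;0 0 -0.2 0 1;0 0 0 0 1;0 0 0 0 1'
```

```text
clock: 7.22
eef_pos: [551.2, -69.0, 109.7]
eef_rot: [3.141, 0.001, 2.976]
wrist_force: [-1.2, 1.0, 6.4]
finger_gap: 0.2
finger_force: 3.1
clock: 8.13
eef_pos: [551.1, -69.3, 37.4]
eef_rot: [-3.141, 0.001, 2.976]
wrist_force: [0.1, -0.7, 1.6]
finger_gap: 0.3
finger_force: 1.1
```

```bash
python3 -m handwheel '0 0 -0.1 0 1;0 0 0 0 1;0 0 0 0 1;0 0 0 0 1;0 0 0 0 1;0 0 0 0 1'
python3 - <<'E'
from h import *
grab('scene','sc5');s=read_state();print(s['wrist_force'],s['eef_pos'])
t=np.radians(-9.5);R=np.array([[np.cos(t),-np.sin(t)],[np.sin(t),np.cos(t)]]);O=np.array([581,123.5])
p,P=cloud('sc5');h=cv2.cvtColor(p,cv2.COLOR_RGB2HSV);H,S=h[...,0].astype(int),h[...,1];L=(P[...,:2]-O)@R;Z=P[...,2]
m=(abs(H-107)<10)&(S>120)&(abs(L[...,0])<70)&(L[...,1]>75)&(L[...,1]<185)&(Z>70)
print('flap angle',-np.arctan(np.polyfit(L[m][:,1],Z[m],1)[0]),m.sum(),Z[m].max())
a=cv2.imread('pics/sc5.png')[80:290,180:460];cv2.imwrite('pics/c5.png',cv2.resize(a,(800,600)))
E
```

```text
clock: 8.63
eef_pos: [551.0, -69.3, 33.3]
eef_rot: [3.141, 0.001, 2.976]
wrist_force: [1.4, 3.2, 5.9]
finger_gap: 0.3
finger_force: 2.5
[1.06908659 2.91246768 6.35411373] [551.05711224 -69.33258335  33.28262435]
flap angle 0.366234161012478 2497 132.8877642408811
```

View pics/c5.png

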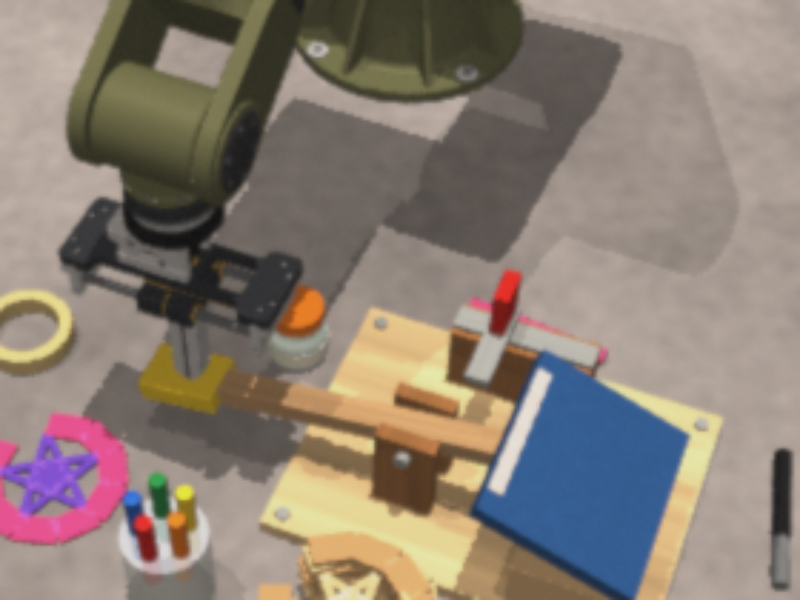

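The picture shows the fingers on the pad at (188,370) and the flap raised about 0.366 rad (21°). The force is a steady 6 N or so, and nothing else has been disturbed. Handing in.

```bash
python3 -c "
from cell import *
print(sign_off())"
```

```text
the job is handed in; nothing more can be done
None
```

I handed the job in with the catch slid about 46 mm clear, the flap open about 21° (0.366 rad), and the fingers still holding the lever down with about 6 N. The first catch push passed over the knob because the real fingertips sit about 31 mm above the reported TCP; the second push, corrected for that, worked.

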